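# Clamp a polymer plaque on the infrared spectrometer's crystal

## Task

Lay the square polymer plaque flat and centred over the crystal of the infrared spectrometer, gently, so that the gripper does not press it down hard, and swing the pressure arm fully home over it. Then turn the arm's knob clockwise until its slip clutch clicks, stop at that first click, and let go, leaving the plaque clamped. Leave the other things on the bench alone.

Things in the scene. Friction and masses are not known exactly. Their poses are not given: they have to be found in the camera images.
- plaque: The test piece: a moulded square plaque of grey polymer, 36 x 36 x 10 mm, 28 g, flat on the bench. On the crystal plate its top is 2 to 7 mm (unknown) below the arm's pressure tip, a flat steel foot 14 mm across on the knob's axis, as that starts. Its origin is the centre of its underside, z up, x and y square to its sides.
- ftir: The infrared spectrometer, a fixed white box 260 mm deep (x), 340 mm wide (y), its deck 105 mm above the bench, with a hood 75 mm deep and 150 mm high along its back. Its front faces the robot. Origin at the centre of its underside; x from front to back, y to its left, z up.
- crystal (a point): Centre of the crystal, a dark 8 mm window in a brass ring, in the top of a square dark steel plate (60 x 60 x 5 mm) on the deck; 115 mm above the bench, 75 mm in front of the spectrometer's centre. Axes as the spectrometer's. The clamp's post (28 mm thick, foot 38 mm) stands 85 mm from here along +x.
- clamp: The pressure arm, an aluminium bar 26 mm wide, 20 mm high, underside 165 mm above the bench, that swings level about the post and stays where it is left (about 1.5 N at the knob moves it). Origin on the post's axis; the arm runs 85 mm along its own -x to the knob's axis. It starts 1.2 to 1.6 rad counter-clockwise (from above) of a hard stop, where its x axis lies along the crystal's x.
- knob_top (a point): Centre of the knob's top face, 231 mm above the bench. The knob is a black ribbed cylinder, 43 mm in diameter, 36 mm high, upright on the arm's free end, over a steel collar 46 mm in diameter, top 193.5 mm above the bench. Turning clockwise lowers the tip 3 mm per radian and pushes the arm onto its stop; counter-clockwise raises it.
- clutch (a point): Point on the knob's axis, level with the collar's top, where the slip clutch sits (hidden: sprung balls over 12 teeth). Free turning takes 0.2 N m. Once the tip meets the plaque this grows over about 0.7 rad to 0.3 N m; then the clutch slips: every 0.52 rad the torque falls within 0.2 rad to about -0.1 N m (the knob pulls ahead: a click) and builds up again. Let go, the screw keeps its pressure.
- disc: A round test piece of the same polymer, 36 mm in diameter, 10 mm high; not to be used. Origin at the centre of its underside.
- ring: A ring of the same polymer, 40 mm outside, 20 mm inside, 10 mm high; not to be used. Origin at the centre of its underside.
- beaker: Glass beaker, 68 mm wide, 90 mm high, standing on the bench. Origin at the centre of its underside.
- wash_bottle: White plastic bottle, 62 mm thick, 160 mm high. Origin at the centre of its underside.
- vial: Small amber glass jar, 26 mm thick, 50 mm high. Origin at the centre of its underside.
- spatula: Thin steel laboratory spatula with flat ends, 170 mm long, 6 mm thick, lying in front of the spectrometer. Its x axis runs along it.
- puck_case: Closed plastic case for spare crystals, 72 x 62 x 32 mm. Origin at the centre of its underside.
Not all that is in view belongs to the job. What is shaped like the plaque but blue or red is not meant.

How it is judged:
By the outcome, as a careful person would: the job done as asked, in the order asked, and still so for the second after the job is handed in, with the robot touching nothing.
It also fails if it takes over 72 s, if anything falls off the work surface, if the arm or the gripper's body presses on something with over 40 N, if the wrist force passes 120 N, or if a joint passes its speed limit or range.

## Robot

A 6-joint arm with a two-finger parallel gripper is mounted at the origin on the work surface. World frame = base frame: x ahead of the robot, y to its left, z up, the work surface at z = 0. Lengths are in m, angles in rad, forces in N, time in s.
With the tool pointing down it reaches from about 0.3 to 0.875 m from the base axis. Payload 6.4 kg.
Tool frame: the origin (TCP) lies at the very end of the fingers, on their centre line; the grasp point (between the pads) lies 19 mm behind it; z points along the fingers, y is the line along which they close (so a half turn about z gives the same grasp; the last joint's range is limited). The gripper opens to 85 mm and grips with 20 to 120 N. Pads are 22 mm wide; open, the fingers measure 114 mm over their backs; the gripper's body (76 mm by 85 mm) begins 54 mm behind the grasp point. The pads swing forward as they close: fully open they stand 13 mm farther back than shut.
Start: joints at [1.092, 0.181, 1.607, -0, 1.354, -0.206], TCP at [0.155, 0.554, 0.195] pointing down, gripper open.
Joint ranges: [-2.99, 2.99], [-0.89, 2.07], [0.3, 2.58], [-1.14, 4.28], [0, 2.63], [-3.12, 3.12]. Speed limits (rad/s): [2.57, 2.57, 3.01, 3.14, 3.14, 3.14].

## Interface

Orientations are given as [roll, pitch, yaw] about the fixed x, y, z axes, in that order (R = Rz(yaw) Ry(pitch) Rx(roll)).
In Python, from workcell import manip, imaging gives the robot as it stands.
- The arm moves only by the tool drive_tool, never from a script. Its argument "moves" is a list that holds one entry, the list of rows, each a list of 7 numbers: the opening, from -1 (shut) to 1 (fully open), so that 0 is half open, then the shift along the tool's x, y, z in cm, then the turn, a rotation vector about the tool's x, y, z in rad. A call has 1 to 12 rows; each row is the pose to reach, as a shift and turn from the pose commanded when the call began, along the tool's axes at that moment; what a row does not reach only later rows make up. A row lasts 1/12 s, in which the tool goes at most 41.7 mm and 7.16 degrees, less where a joint would pass 70% of its speed; a pose out of reach is approached as far as the arm can. A call with a gripper value outside its range is refused whole. The fingers move at their own pace and stop on an object; "squeeze" is the grip in N (left out, the last holds). Time passes only in rows, so rows that repeat a pose let the fingers close. It gives the time, the measured TCP pose, the force, the opening and the grip force at its end, in the units of the state.
- manip.sense(): the state, without advancing time (a new reading comes with each control period).
- imaging.read_camera(name): name is "scene" or "top"; returns the picture (420x560x3 uint8, red, green, blue); there is no depth.
- imaging.camera_info(name): a dict with "mtx" (3x3 intrinsics, pixels), "k1" (the pictures are not rectified: a ray, as slopes to the right and down, at radius r is drawn at 1 + k1 r^2 times it, then the intrinsics apply), "rvec" (rotation vector, rad) and "tvec" (3), from world to camera coordinates, as OpenCV has them. Camera axes: x right, y down, z forward; pixel columns grow to the right and rows downward; lengths in m; the calibration is good to about 2 mm. A picture is of the moment at which its call begins. camera_info takes no time and is no camera call.
- manip.finish_job(): hands the job in; it is judged then, once.
The state is a dict: "time_s": time; "joint_positions": joint angles; "joint_vel": joint speeds; "tau": joint torques, N m; "tcp_pos": TCP position; "eef_rot": TCP orientation; "contact_force": force on the tool from outside, world axes, zero at the start; "ft_torque": the same for the moment, N m; "opening": finger opening in m; "grip_force": force on a finger pad.
Only numpy, scipy, OpenCV 4.12 (cv2) and the standard library are available. Lean on these libraries where they do the work, as an engineer would, in place of code of your own. Each camera call takes 0.05 s, during which the arm holds its last target. There are 200 camera calls.

## Working session

There is one attempt and no reset: what is moved stays moved. The work goes in short steps, Python scripts to look and compute and a tool call to move; the robot and the scene stay as the last step left them, time stands still between calls to the robot, and variables do not carry over. Pictures are saved under pics/ and viewed, at most 10 in all, crops included, and the job is handed in when it is done.

Besides the shell and the picture viewer there is one more tool, called as name(argument=value, ...), one argument or row to a line, values as JSON. drive_tool: Moves the arm, as the interface text tells. Its arguments: {"type":"object","properties":{"moves":{"type":"array","items":{"type":"array","items":{"type":"array","items":{"type":"number"}}}},"squeeze":{"type":"number"}},"required":["moves"]}

```bash
mkdir -p pics; cat > h.py <<'E'
import numpy as np, cv2
from workcell import manip, imaging
def cam(n):
    c=imaging.camera_info(n);R=cv2.Rodrigues(np.array(c['rvec'],float))[0];return np.array(c['mtx'],float),c['k1'],R,np.array(c['tvec'],float).ravel()
def ray(n,u,v):
    K,k,R,t=cam(n);d=np.linalg.solve(K,[u,v,1])[:2];s=d.copy()
    for _ in range(30): s=d/(1+k*(s@s))
    return -R.T@t, R.T@np.array([s[0],s[1],1])
def at_z(n,u,v,z):
    o,d=ray(n,u,v);return o+d*(z-o[2])/d[2]
def proj(n,p):
    K,k,R,t=cam(n);c=R@np.array(p,float)+t;s=c[:2]/c[2];s=s*(1+k*(s@s));return (K@[s[0],s[1],1])[:2]
def snap(n,f,box=None,sc=1):
    im=imaging.read_camera(n)[:,:,::-1]
    np.save('pics/%s.npy'%f,im)
    if box: im=im[box[1]:box[3],box[0]:box[2]]
    cv2.imwrite('pics/%s.png'%f,cv2.resize(im,None,fx=sc,fy=sc,interpolation=cv2.INTER_CUBIC))
E
python3 - <<'E'
from h import *
snap('top','t0',sc=1.4);snap('scene','s0',sc=1.4)
for n in('top','scene'):print(cam(n)[2:],-cam(n)[2].T@cam(n)[3])
print(manip.sense())
E
```

```text
(array([[ 0.01566939, -0.9998466 , -0.00782612],
       [-0.9894614 , -0.01437887, -0.14408119],
       [ 0.14394655,  0.01000131, -0.98953492]]), array([0.01441415, 0.56912371, 1.41085508])) [0.35981236 0.00848489 1.4782032 ]
(array([[ 0.55809414,  0.8297771 , -0.00094343],
       [ 0.5342186 , -0.36017599, -0.76477693],
       [-0.63493418,  0.42631352, -0.64429447]]), array([-0.2929383 , -0.17241218,  1.50006288])) [ 1.20803414 -0.45852232  0.83434899]
{'time_s': 0.1, 'joint_positions': array([ 1.09165665e+00,  1.81435861e-01,  1.60791566e+00,  2.20632758e-05,
        1.35379936e+00, -2.06288947e-01]), 'joint_vel': array([-0.00014595, -0.00141234, -0.00284314, -0.00011252,  0.00064775,
       -0.00233108]), 'tau': array([ 2.90672997e-04, -4.45884240e+01, -3.52236235e+01, -2.63866923e-04,
        4.29852502e-03,  6.50537595e-05]), 'tcp_pos': array([0.15465961, 0.55323761, 0.19418796]), 'eef_rot': array([-3.14007188e+00, -3.40250831e-04,  2.86873690e+00]), 'contact_force': array([0.58224805, 0.21230736, 0.33221714]), 'ft_torque': array([-0.00106959,  0.01525886,  0.01330808]), 'grip_force': 0.0, 'opening': 0.0852159948253917}
```

View pics/t0.png

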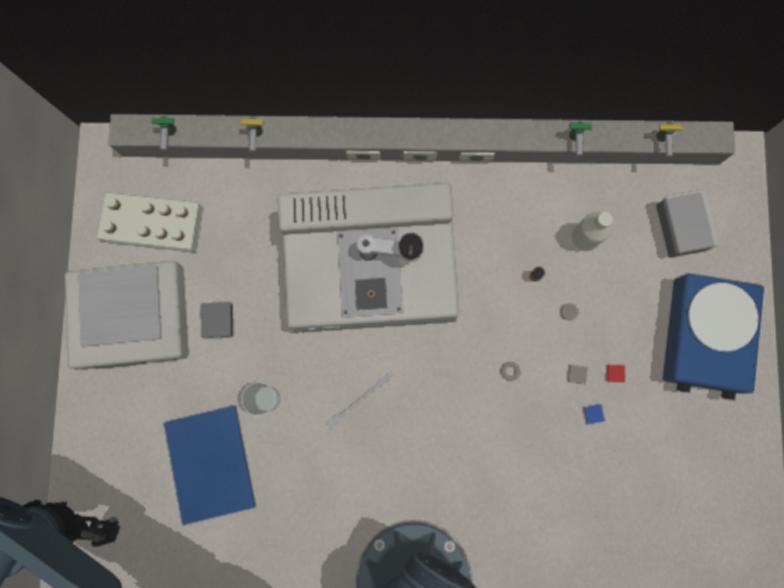

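View pics/s0.png

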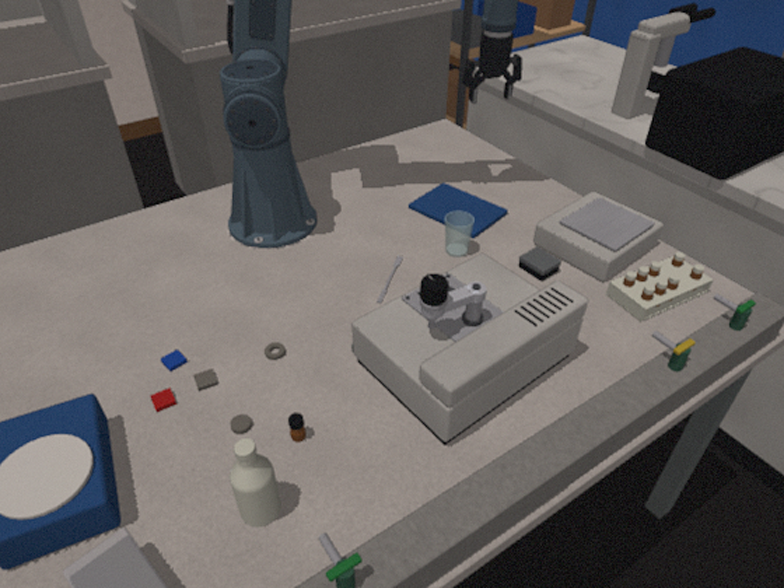

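The top view shows the grey plaque at about (413,267) in native pixels, the crystal at (265,210), the post at (262,175) and the knob at (293,176). I'll enlarge these.

```bash
python3 - <<'E'
from h import *
im=np.load('pics/t0.npy')
a=cv2.resize(im[150:240,235:315],None,fx=5,fy=5,interpolation=cv2.INTER_CUBIC) # 400x450
b=cv2.resize(im[245:290,390:430],None,fx=10,fy=10,interpolation=cv2.INTER_CUBIC) #400x450
cv2.imwrite('pics/c0.png',np.hstack([a,b]))
E
```

```text
(no output)
```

View pics/c0.png

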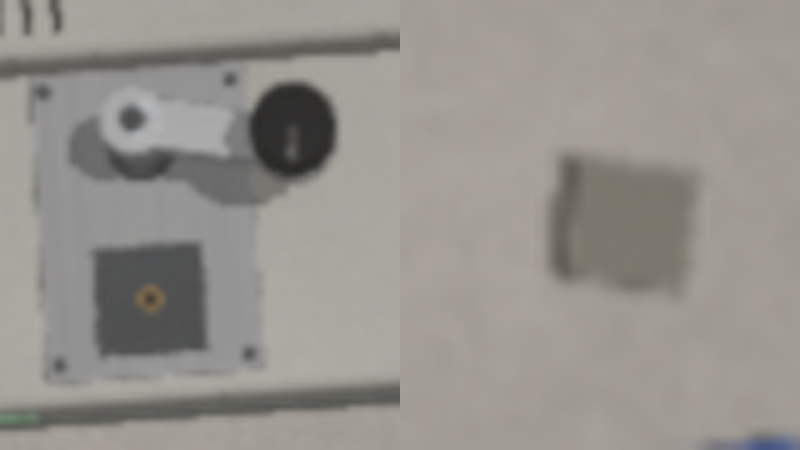

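```bash
python3 - <<'E'
from h import *
T=lambda u,v,z:at_z('top',u,v,z)
cr=T(264.6,209.4,.115);print('crystal',cr)
c=lambda x,y:(390+(x-400.)/10-.45,245+y/10-.45)
P=[T(*c(*p),.01) for p in[(580,155),(698,170),(685,293),(570,280)]]
print('plaque',np.mean(P,0)); 
for i in range(4):
    d=P[(i+1)%4]-P[i];print(np.linalg.norm(d),np.arctan2(d[1],d[0]))
for a,b,z in[((287,328),(457,318),.1),((278,196),(451,185),.15)]:
    d=T(a[0]/1.4,a[1]/1.4,z)-T(b[0]/1.4,b[1]/1.4,z);print('ftir y dir yaw',np.arctan2(d[1],d[0])-np.pi/2,np.linalg.norm(d))
e=lambda x,y:(235+x/5-.4,150+y/5-.4)
d=T(*e(94,250),.115)-T(*e(203,243),.115);print('plate',np.arctan2(d[1],d[0])-np.pi/2,np.linalg.norm(d))
k=T(293.2,175.6,.231);print('knob',k)
po=T(*e(132,118),.188);print('post',po,np.linalg.norm((k-po)[:2]),po-cr,np.linalg.norm((po-cr)[:2]))
print(proj('scene',cr),proj('scene',k),proj('scene',np.mean(P,0)))
E
```

```text
crystal [0.561093   0.09202747 0.115     ]
plaque [ 0.4145711  -0.33415352  0.01      ]
0.03419731574495567 -1.6819994125936362
0.03568937552910016 3.0151283085909935
0.03317155482719431 1.474242348069576
0.036174382826943303 -0.09780435173943862
ftir y dir yaw 0.073857824673629 0.33433216168581703
ftir y dir yaw 0.07901606823832008 0.33711943837246433
plate 0.07939787834765677 0.0599419639048586
knob [0.63133153 0.01461384 0.231     ]
post [0.64592468 0.09917319 0.188     ] 0.0858093402161622 [0.08483168 0.00714572 0.073     ] 0.08513210239369742
[313.94243478 209.30220243] [308.68280135 199.37482132] [145.40323941 269.81835325]
```

```bash
cat >> h.py <<'E'
from scipy.spatial.transform import Rotation as Ro
def plan(*ts):
    s=manip.sense();R0=Ro.from_euler('xyz',s['eef_rot']);p=np.array(s['tcp_pos'])
    print('t %.2f'%s['time_s'],p.round(4),np.round(s['eef_rot'],3),'q',np.round(s['joint_positions'],2),'F',np.round(s['contact_force'],1),'op',round(s['opening'],4))
    for x,y,z,yaw in ts:
        print(np.round(R0.inv().apply(np.array([x,y,z])-p)*100,2),np.round((R0.inv()*Ro.from_euler('xyz',[np.pi,0,yaw])).as_rotvec(),3))
E
python3 -c "
from h import *
plan((.40,.1,.22,3.034),(.4146,-.3342,.12,3.034),(.4146,-.3342,.002,3.034))"
```

```text
t 0.10 [0.1547 0.5532 0.1942] [-3.14  -0.     2.869] q [ 1.09  0.18  1.61  0.    1.35 -0.21] F [0.6 0.2 0.3] op 0.0852
[-35.84 -37.04  -2.54] [-0.001 -0.    -0.165]
[-48.95 -78.44   7.52] [-0.001 -0.    -0.165]
[-48.95 -78.43  19.32] [-0.001 -0.    -0.165]
```

drive_tool(
  moves=[
    [[0.4, -35.8, -37.0, -2.5, 0, 0, -0.165], [0.4, -35.8, -37.0, -2.5, 0, 0, -0.165], [0.4, -35.8, -37.0, -2.5, 0, 0, -0.165], [0.4, -35.8, -37.0, -2.5, 0, 0, -0.165], [0.4, -35.8, -37.0, -2.5, 0, 0, -0.165], [0.4, -35.8, -37.0, -2.5, 0, 0, -0.165], [0.4, -35.8, -37.0, -2.5, 0, 0, -0.165], [0.4, -35.8, -37.0, -2.5, 0, 0, -0.165], [0.4, -35.8, -37.0, -2.5, 0, 0, -0.165], [0.4, -35.8, -37.0, -2.5, 0, 0, -0.165], [0.4, -35.8, -37.0, -2.5, 0, 0, -0.165], [0.4, -35.8, -37.0, -2.5, 0, 0, -0.165]],
  ],
  squeeze=30,
)

```text
time_s: 1.1
tcp_pos: [0.3923, 0.1137, 0.2193]
eef_rot: [3.141, 0.0, 3.034]
contact_force: [0.9, -0.0, 0.0]
opening: 0.0598
grip_force: 0.0
```

```bash
python3 -c "
from h import *
plan((.4146,-.3342,.10,3.034))"
```

```text
t 1.10 [0.3923 0.1137 0.2193] [3.141 0.    3.034] q [-0.01 -0.24  1.97  0.    1.41 -1.47] F [ 0.9 -0.   0. ] op 0.0598
[ -7.03 -44.29  11.92] [ 0.  0. -0.]
```

drive_tool(
  moves=[
    [[0.4, -7.0, -44.0, 5.0, 0, 0, 0], [0.4, -7.0, -44.0, 5.0, 0, 0, 0], [0.4, -7.0, -44.0, 5.0, 0, 0, 0], [0.4, -7.0, -44.0, 5.0, 0, 0, 0], [0.4, -7.0, -44.0, 5.0, 0, 0, 0], [0.4, -7.0, -44.0, 11.9, 0, 0, 0], [0.4, -7.0, -44.0, 11.9, 0, 0, 0], [0.4, -7.0, -44.0, 11.9, 0, 0, 0], [0.4, -7.0, -44.0, 11.9, 0, 0, 0], [0.4, -7.0, -44.0, 11.9, 0, 0, 0], [0.4, -7.0, -44.0, 11.9, 0, 0, 0], [0.4, -7.0, -44.0, 11.9, 0, 0, 0]],
  ],
)

```text
time_s: 2.1
tcp_pos: [0.4127, -0.3336, 0.0971]
eef_rot: [3.141, -0.002, 3.03]
contact_force: [-0.3, 0.8, -0.7]
opening: 0.0599
grip_force: 0.0
```

drive_tool(
  moves=[
    [[0.4, 0, 0, 0, 0, 0, 0], [0.4, 0, 0, 0, 0, 0, 0]],
  ],
)

```text
time_s: 2.27
tcp_pos: [0.4138, -0.3285, 0.0996]
eef_rot: [3.14, -0.001, 3.033]
contact_force: [0.3, 0.4, -0.2]
opening: 0.0595
grip_force: 0.0
```

```bash
python3 -c "
from h import *
plan((.4146,-.3342,.002,3.034))
snap('top','t1',(370,225,450,325),6)"
```

```text
t 2.27 [ 0.4138 -0.3285  0.0996] [ 3.140e+00 -1.000e-03  3.033e+00] q [-0.9   0.19  1.81  0.    1.15 -2.36] F [ 0.3  0.4 -0.2] op 0.0595
[-0.16 -0.58  9.76] [ 0.002 -0.001 -0.001]
```

View pics/t1.png

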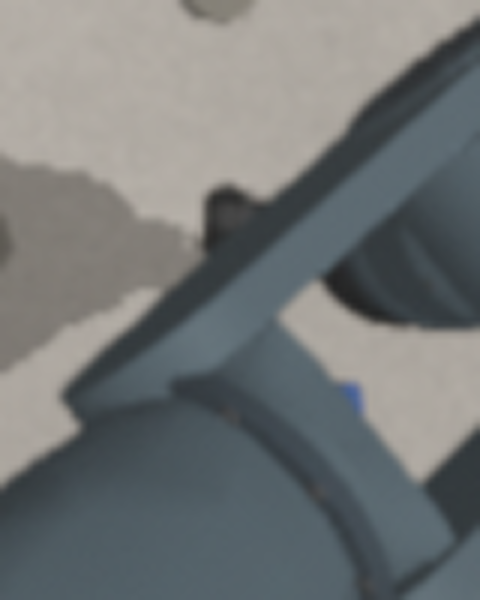

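The arm hides the plaque from above; only the blue piece's corner is visible at (350,400) in the crop. I'll descend on the estimate.

drive_tool(
  moves=[
    [[0.4, -0.15, -0.6, 4, 0, 0, 0], [0.4, -0.15, -0.6, 6, 0, 0, 0], [0.4, -0.15, -0.6, 8, 0, 0, 0], [0.4, -0.15, -0.6, 9, 0, 0, 0], [0.4, -0.15, -0.6, 9.6, 0, 0, 0], [0.4, -0.15, -0.6, 9.7, 0, 0, 0], [0.4, -0.15, -0.6, 9.7, 0, 0, 0]],
  ],
)

```text
time_s: 2.9
tcp_pos: [0.4158, -0.3354, 0.0042]
eef_rot: [-3.141, 0.001, 3.035]
contact_force: [-0.4, 0.0, 0.8]
opening: 0.0598
grip_force: 0.0
```

```bash
python3 -c "
from h import *
plan((.4146,-.3342,.002,3.034))
snap('scene','s1',(100,220,200,310),6)"
```

```text
t 2.90 [ 0.4158 -0.3354  0.0042] [-3.141e+00  1.000e-03  3.035e+00] q [-0.9   0.35  1.84  0.    0.96 -2.37] F [-0.4  0.   0.8] op 0.0598
[0.13 0.1  0.22] [-0.001  0.001  0.001]
```

View pics/s1.png

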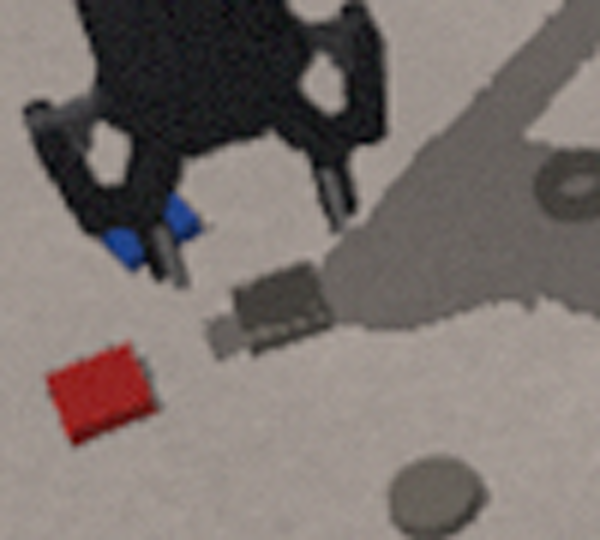

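In the crop, the tips are at (175,280) and (343,225) and the plaque top centre is at (283,300). The gripper looks short in x or too high, so I'll compute the offset.

```bash
python3 -c "
from h import *
for n,(u,v) in dict(tipA=(175,282),tipB=(343,228)).items():
    for z in(.005,.015,.025): print(n,z,at_z('scene',100+u/6,220+v/6,z).round(4))
print('plaque',at_z('scene',100+281/6,220+300/6,.01).round(4))
print(at_z('scene',264/1.4,0/1.4,0),((proj('scene',manip.sense()['tcp_pos'])-[100,220])*6).round(0))
print('red',at_z('scene',100+95/6,220+385/6,.01), at_z('top',616/1.4,373/1.4,.01))
print('disc',at_z('scene',100+432/6,220+487/6,.01), at_z('top',569/1.4,312/1.4,.01))
s=manip.sense();print(s['contact_force'])
"
```

```text
tipA 0.005 [ 0.3768 -0.365   0.005 ]
tipA 0.015 [ 0.3868 -0.3661  0.015 ]
tipA 0.025 [ 0.3968 -0.3673  0.025 ]
tipB 0.005 [ 0.3873 -0.2925  0.005 ]
tipB 0.015 [ 0.3972 -0.2945  0.015 ]
tipB 0.025 [ 0.4071 -0.2965  0.025 ]
plaque [ 0.4172 -0.3313  0.01  ]
[-1.92248262  0.86630204  0.        ] [272. 311.]
red [ 0.41879258 -0.4121244   0.01      ] [ 0.41741672 -0.4123323   0.01      ]
disc [ 0.54543532 -0.31702782  0.01      ] [ 0.54280015 -0.31785054  0.01      ]
[-0.31133309 -0.24397437 -0.17709934]
```

```bash
python3 -c "
from h import *
for dz in(0,.013,.03,.045): print(dz,proj('scene',[.1547,.5532,.194+dz])*1.4)
im=np.load('pics/s0.npy');a=cv2.resize(im[20:85,315:395],None,fx=5,fy=5,interpolation=cv2.INTER_CUBIC)
snap('top','x');snap('scene','s1b')
im=np.load('pics/s1b.npy');b=cv2.resize(im[225:290,105:185],None,fx=5,fy=5,interpolation=cv2.INTER_CUBIC)
q=np.clip(np.hstack([a,b]).astype(float)*1.8,0,255);cv2.imwrite('pics/c1.png',q)
plan()
"
```

```text
0 [486.76379506 118.46077071]
0.013 [487.30905469 113.59305439]
0.03 [488.03132972 107.14513387]
0.045 [488.67750116 101.37667762]
t 3.05 [ 0.416  -0.3362  0.0046] [-3.140e+00  2.000e-03  3.034e+00] q [-0.9   0.35  1.84 -0.    0.96 -2.37] F [0.4 0.1 0.3] op 0.0599[ WARN:0@1.250] global loadsave.cpp:1063 imwrite_ Unsupported depth image for selected encoder is fallbacked to CV_8U.
```

View pics/c1.png

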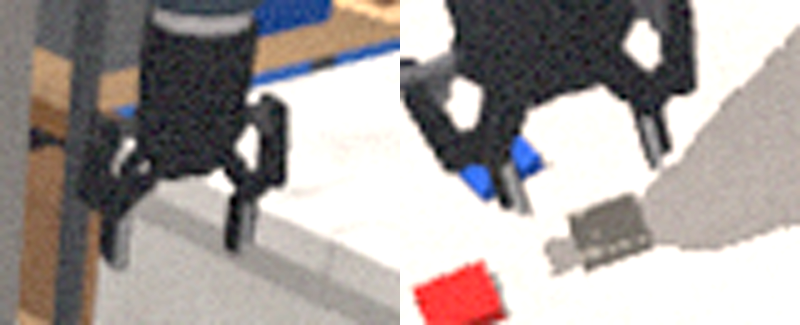

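```bash
python3 -c "
from h import *
for dz in(0,.045,.08): print(dz,proj('top',[.1547,.5532,.194+dz]))
im=np.load('pics/t0.npy');a=cv2.resize(im[345:405,0:100],None,fx=4,fy=4,interpolation=cv2.INTER_CUBIC)
im=np.load('pics/x.npy');b=cv2.resize(im[240:300,380:480],None,fx=4,fy=4,interpolation=cv2.INTER_CUBIC)
cv2.imwrite('pics/c2.png',np.clip(np.hstack([a,b]).astype(float)*2,0,255).astype(np.uint8))
"
```

```text
0 [ 72.2814776  364.79598775]
0.045 [ 64.03870896 367.79459021]
0.08 [ 57.19073694 370.28601416]
```

View pics/c2.png

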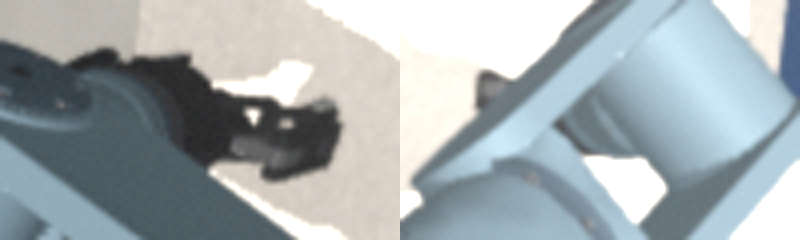

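The finger shadow on the bench beside the plaque, at crop (225,335), suggests the tips are still well above the bench, while x and y look right. I'll go down in small steps and watch the force.

drive_tool(
  moves=[
    [[0.4, 0.13, 0.2, 0.2, 0, 0, 0], [0.4, 0.13, 0.2, 0.4, 0, 0, 0], [0.4, 0.13, 0.2, 0.4, 0, 0, 0]],
  ],
)

```text
time_s: 3.3
tcp_pos: [0.4139, -0.333, -0.001]
eef_rot: [3.141, -0.0, 3.034]
contact_force: [0.1, 0.9, -1.1]
opening: 0.0599
grip_force: 0.0
```

drive_tool(
  moves=[
    [[0.4, 0, 0, 0.1, 0, 0, 0], [0.4, 0, 0, 0.2, 0, 0, 0], [0.4, 0, 0, 0.3, 0, 0, 0], [0.4, 0, 0, 0.3, 0, 0, 0]],
  ],
)

```text
time_s: 3.63
tcp_pos: [0.4139, -0.3332, -0.0041]
eef_rot: [3.141, -0.0, 3.034]
contact_force: [-0.3, 0.5, 0.1]
opening: 0.0601
grip_force: 0.0
```

drive_tool(
  moves=[
    [[-0.3, 0, 0, 0, 0, 0, 0], [-0.3, 0, 0, 0, 0, 0, 0], [-0.3, 0, 0, 0, 0, 0, 0], [-0.3, 0, 0, 0, 0, 0, 0], [-0.3, 0, 0, 0, 0, 0, 0]],
  ],
)

```text
time_s: 4.05
tcp_pos: [0.4141, -0.3333, -0.0038]
eef_rot: [-3.142, 0.0, 3.034]
contact_force: [0.4, 1.4, 0.7]
opening: 0.0297
grip_force: 0.0
```

```bash
python3 -c "
from h import *
plan()
snap('scene','s2',(100,220,200,310),6)"
```

```text
t 4.05 [ 0.4141 -0.3333 -0.0038] [-3.142  0.     3.034] q [-0.9   0.36  1.84  0.    0.94 -2.36] F [0.4 1.4 0.7] op 0.0297
```

View pics/s2.png

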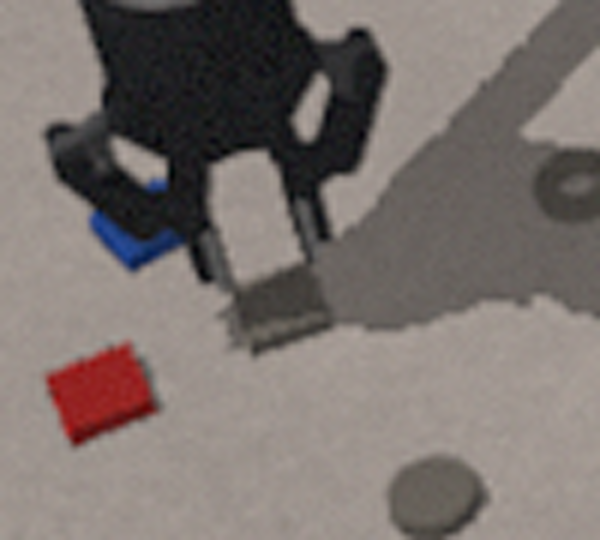

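The fingers closed to 30 mm on nothing, with tips at crop (208,282) and (322,238), about 35 mm above the bench. The actual fingertips sit above the reported TCP. I'll reopen and descend with force checks.

drive_tool(
  moves=[
    [[0.4, 0, 0, 0, 0, 0, 0], [0.4, 0, 0, 0, 0, 0, 0], [0.4, 0, 0, 0, 0, 0, 0], [0.4, 0, 0, 0, 0, 0, 0], [0.4, 0, 0, 0.4, 0, 0, 0], [0.4, 0, 0, 0.8, 0, 0, 0], [0.4, 0, 0, 1.2, 0, 0, 0], [0.4, 0, 0, 1.5, 0, 0, 0], [0.4, 0, 0, 1.5, 0, 0, 0]],
  ],
)

```text
time_s: 4.85
tcp_pos: [0.4135, -0.3326, -0.0199]
eef_rot: [3.14, -0.001, 3.034]
contact_force: [0.4, -0.6, -0.0]
opening: 0.0597
grip_force: 0.0
```

drive_tool(
  moves=[
    [[0.4, 0, 0, 0.2, 0, 0, 0], [0.4, 0, 0, 0.4, 0, 0, 0], [0.4, 0, 0, 0.6, 0, 0, 0], [0.4, 0, 0, 0.8, 0, 0, 0], [0.4, 0, 0, 0.8, 0, 0, 0]],
  ],
)

```text
time_s: 5.27
tcp_pos: [0.4139, -0.3331, -0.0272]
eef_rot: [3.141, -0.0, 3.034]
contact_force: [-0.7, 0.3, 0.8]
opening: 0.0597
grip_force: 0.0
```

```bash
python3 -c "
from h import *
plan()
snap('scene','s3',(100,220,200,310),6)"
```

```text
t 5.27 [ 0.4139 -0.3331 -0.0272] [ 3.141 -0.     3.034] q [-0.9   0.4   1.85 -0.    0.89 -2.36] F [-0.7  0.3  0.8] op 0.0597
```

View pics/s3.png

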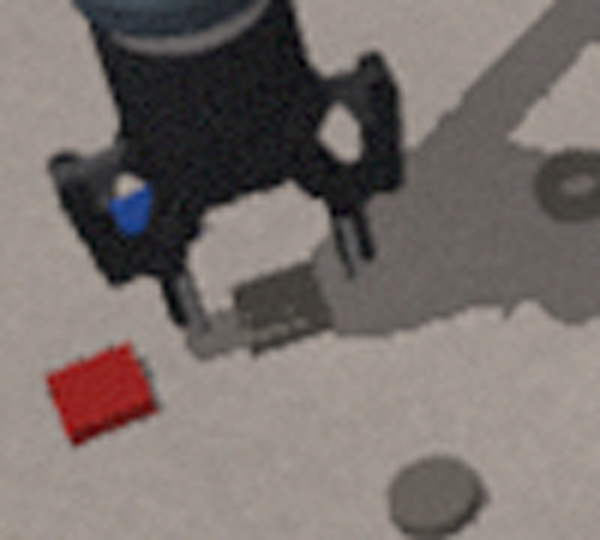

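The tip of finger A at (190,330) now nearly meets its shadow at (200,348), and the fingers straddle the plaque. I'll go down 3 mm more and close.

drive_tool(
  moves=[
    [[0.4, 0, 0, 0.15, 0, 0, 0], [0.4, 0, 0, 0.25, 0, 0, 0], [0.4, 0, 0, 0.25, 0, 0, 0], [-0.3, 0, 0, 0.25, 0, 0, 0], [-0.3, 0, 0, 0.25, 0, 0, 0], [-0.3, 0, 0, 0.25, 0, 0, 0], [-0.3, 0, 0, 0.25, 0, 0, 0], [-0.3, 0, 0, 0.25, 0, 0, 0]],
  ],
  squeeze=30,
)

```text
time_s: 5.98
tcp_pos: [0.4142, -0.3335, -0.029]
eef_rot: [-3.141, 0.0, 3.034]
contact_force: [-0.7, 0.4, 3.7]
opening: 0.034
grip_force: 29.8
```

drive_tool(
  moves=[
    [[-0.3, 0, 0, -1, 0, 0, 0], [-0.3, 0, 0, -3, 0, 0, 0], [-0.3, 0, 0, -6, 0, 0, 0], [-0.3, 0, 0, -10, 0, 0, 0], [-0.3, 0, 0, -14, 0, 0, 0], [-0.3, 0, 0, -16, 0, 0, 0], [-0.3, 0, 0, -16, 0, 0, 0], [-0.3, 0, 0, -16, 0, 0, 0]],
  ],
)

```text
time_s: 6.65
tcp_pos: [0.4148, -0.3341, 0.1326]
eef_rot: [-3.139, 0.003, 3.034]
contact_force: [0.5, 0.4, -0.7]
opening: 0.0341
grip_force: 29.9
```

```bash
python3 -c "
from h import *
plan((.46,.07,.15,3.22),(.5611,.092,.15,3.22),(.5611,.092,.10,3.22))
s=manip.sense();print(s['grip_force'],s['opening'])"
```

```text
t 6.65 [ 0.4148 -0.3341  0.1326] [-3.139e+00  3.000e-03  3.034e+00] q [-0.9   0.15  1.78  0.    1.21 -2.36] F [ 0.5  0.4 -0.7] op 0.0341
[-0.16 40.66 -1.85] [-0.003  0.002 -0.186]
[-9.97 43.94 -1.83] [-0.003  0.002 -0.186]
[-9.96 43.95  3.17] [-0.003  0.002 -0.186]
29.929278097115457 0.03414817668016464
```

drive_tool(
  moves=[
    [[-0.3, 0, 3, -1.8, 0, 0, -0.03], [-0.3, 0, 7, -1.8, 0, 0, -0.06], [-0.3, 0, 11, -1.8, 0, 0, -0.1], [-0.3, 0, 15, -1.8, 0, 0, -0.14], [-0.3, 0, 19, -1.8, 0, 0, -0.186], [-0.3, 0, 23, -1.8, 0, 0, -0.186], [-0.3, 0, 27, -1.8, 0, 0, -0.186], [-0.3, 0, 31, -1.8, 0, 0, -0.186], [-0.3, 0, 35, -1.8, 0, 0, -0.186], [-0.3, -1, 38.5, -1.8, 0, 0, -0.186], [-0.3, -2, 40.5, -1.8, 0, 0, -0.186], [-0.3, -3.5, 42, -1.8, 0, 0, -0.186]],
  ],
)

```text
time_s: 7.65
tcp_pos: [0.4921, 0.0834, 0.1467]
eef_rot: [3.141, -0.004, -3.061]
contact_force: [0.0, -0.5, -0.5]
opening: 0.034
grip_force: 30.0
```

drive_tool(
  moves=[
    [[-0.3, -3, 0.7, 0, 0, 0, 0], [-0.3, -5, 1.2, 0, 0, 0, 0], [-0.3, -6, 1.5, 0, 0, 0, 0], [-0.3, -6.5, 1.5, 0, 0, 0, 0], [-0.3, -6.5, 1.5, 0, 0, 0, 0], [-0.3, -6.5, 1.5, 0, 0, 0, 0]],
  ],
)

```text
time_s: 8.15
tcp_pos: [0.5563, 0.1003, 0.1472]
eef_rot: [3.141, -0.003, -3.063]
contact_force: [-0.2, 0.4, -0.5]
opening: 0.034
grip_force: 30.0
```

```bash
python3 -c "
from h import *
plan((.5611,.092,.10,3.22))
snap('top','t2',(215,140,315,240),5);snap('scene','s4')
a=cv2.imread('pics/t2.png');b=np.load('pics/s4.npy')[150:240,260:320]
b=cv2.resize(b,None,fx=5,fy=5.5556,interpolation=cv2.INTER_CUBIC);cv2.imwrite('pics/c3.png',np.hstack([a,b]))"
```

```text
t 8.15 [0.5563 0.1003 0.1472] [ 3.141e+00 -3.000e-03 -3.063e+00] q [-0.03  0.21  1.68 -0.    1.26 -1.68] F [-0.2  0.4 -0.5] op 0.034
[-0.43 -0.87  4.72] [ 0.    -0.003 -0.   ]
```

View pics/c3.png

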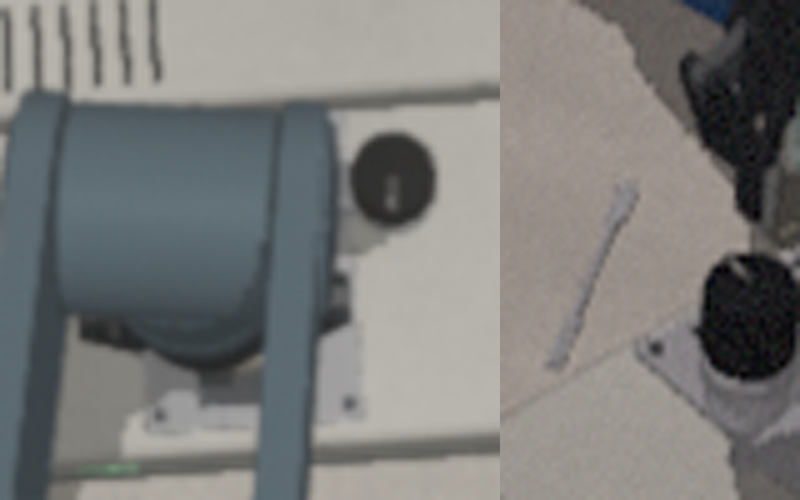

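All ten views are used, so I'll rely on force and numbers from here. The last picture shows the gripper held above the plate and the knob untouched.

drive_tool(
  moves=[
    [[-0.3, -0.4, -0.85, 1, 0, 0, 0], [-0.3, -0.4, -0.85, 3, 0, 0, 0], [-0.3, -0.4, -0.85, 4.7, 0, 0, 0], [-0.3, -0.4, -0.85, 5.0, 0, 0, 0], [-0.3, -0.4, -0.85, 5.3, 0, 0, 0], [-0.3, -0.4, -0.85, 5.3, 0, 0, 0], [-0.3, -0.4, -0.85, 5.3, 0, 0, 0]],
  ],
)

```text
time_s: 8.83
tcp_pos: [0.5629, 0.0921, 0.0965]
eef_rot: [-3.141, 0.001, -3.064]
contact_force: [-0.7, 0.3, 0.1]
opening: 0.034
grip_force: 30.1
```

```bash
python3 -c "
from h import *
plan((.5611,.092,.088,3.22))"
```

```text
t 8.83 [0.5629 0.0921 0.0965] [-3.141e+00  1.000e-03 -3.064e+00] q [-0.05  0.28  1.7  -0.    1.16 -1.69] F [-0.7  0.3  0.1] op 0.034
[0.18 0.   0.85] [-0.     0.001 -0.   ]
```

```bash
cat >> h.py <<'E'
def avg(n=5):
    P=[]
    for _ in range(n):
        imaging.read_camera('top');P.append(np.array(manip.sense()['tcp_pos']))
    return np.mean(P,0),np.std(P,0)
E
python3 -c "
from h import *
print(avg(8))
plan((.5611,.092,.088,3.22))"
```

```text
(array([0.56287712, 0.09235108, 0.09647427]), array([2.48328337e-04, 7.89008093e-05, 2.94621658e-04]))
t 9.23 [0.5625 0.0924 0.096 ] [-3.142e+00  1.000e-03 -3.063e+00] q [-0.05  0.28  1.7  -0.    1.16 -1.69] F [-0.3  0.  -0.3] op 0.0337
[ 0.14 -0.03  0.8 ] [-0.     0.001 -0.   ]
```

drive_tool(
  moves=[
    [[-0.3, 0.18, 0, 0.3, 0, 0, 0], [-0.3, 0.18, 0, 0.5, 0, 0, 0], [-0.3, 0.18, 0, 0.65, 0, 0, 0], [-0.3, 0.18, 0, 0.75, 0, 0, 0], [-0.3, 0.18, 0, 0.8, 0, 0, 0], [-0.3, 0.18, 0, 0.8, 0, 0, 0]],
  ],
)

```text
time_s: 9.73
tcp_pos: [0.5604, 0.0922, 0.0874]
eef_rot: [3.142, -0.0, -3.063]
contact_force: [0.5, 0.3, -0.5]
opening: 0.0344
grip_force: 30.1
```

drive_tool(
  moves=[
    [[-0.3, 0, 0, 0.05, 0, 0, 0], [-0.3, 0, 0, 0.1, 0, 0, 0], [-0.3, 0, 0, 0.1, 0, 0, 0]],
  ],
)

```text
time_s: 9.98
tcp_pos: [0.5605, 0.0922, 0.0866]
eef_rot: [3.142, -0.0, -3.063]
contact_force: [0.1, 0.5, 0.1]
opening: 0.034
grip_force: 30.1
```

drive_tool(
  moves=[
    [[-0.3, 0, 0, 0.05, 0, 0, 0], [-0.3, 0, 0, 0.1, 0, 0, 0], [-0.3, 0, 0, 0.1, 0, 0, 0]],
  ],
)

```text
time_s: 10.23
tcp_pos: [0.5607, 0.0922, 0.086]
eef_rot: [-3.142, 0.0, -3.063]
contact_force: [-0.6, 0.2, 3.2]
opening: 0.0341
grip_force: 30.5
```

Contact came at 3 N, where predicted. Releasing now.

drive_tool(
  moves=[
    [[0.2, 0, 0, 0, 0, 0, 0], [0.4, 0, 0, 0, 0, 0, 0], [0.4, 0, 0, 0, 0, 0, 0], [0.4, 0, 0, 0, 0, 0, 0], [0.4, 0, 0, -0.5, 0, 0, 0], [0.4, 0, 0, -2, 0, 0, 0], [0.4, 0, 0, -5, 0, 0, 0], [0.4, 0, 0, -9, 0, 0, 0], [0.4, 4, 0, -12, 0, 0, 0], [0.4, 8, -1, -15, 0, 0, 0], [0.4, 12, -2, -16, 0, 0, 0], [0.4, 16, -3, -16, 0, 0, 0]],
  ],
)

```text
time_s: 11.23
tcp_pos: [0.4189, 0.0546, 0.2472]
eef_rot: [-3.14, 0.005, -3.062]
contact_force: [-0.3, -0.3, 1.3]
opening: 0.06
grip_force: 0.0
```

drive_tool(
  moves=[
    [[0.9, 3, -4, 0, 0, 0, 0], [0.9, 4, -8, 0, 0, 0, 0], [0.9, 4, -12, 0, 0, 0, 0], [0.9, 4, -16, 0, 0, 0, 0], [0.9, 4, -18, 0, 0, 0, 0], [0.9, 4, -18, 0, 0, 0, 0]],
  ],
)

```text
time_s: 11.73
tcp_pos: [0.3927, -0.132, 0.2447]
eef_rot: [-3.139, 0.001, -3.068]
contact_force: [-0.2, 0.3, 0.1]
opening: 0.0812
grip_force: 0.0
```

```bash
python3 - <<'E'
from h import *
plan()
snap('top','t3')
im=np.load('pics/t3.npy');g=im.mean(2).astype(int)
print(proj('top',[.561,.092,.125]))
print(g[192:228,246:284])
a=im[170:235,235:300]
np.set_printoptions(linewidth=250)
E
```

```text
t 11.73 [ 0.3927 -0.132   0.2447] [-3.139e+00  1.000e-03 -3.068e+00] q [-0.61 -0.24  1.92 -0.    1.46 -2.26] F [-0.2  0.3  0.1] op 0.0812
[264.39631798 208.89313773]
[[154 155 157 ... 156 157 158]
 [153 155 157 ... 157 159 159]
 [153 155 157 ... 157 158 159]
 ...
 [149 149 150 ... 170 174 177]
 [152 148 146 ... 173 173 172]
 [166 164 162 ... 164 164 162]]
```

```bash
python3 - <<'E'
from h import *
np.set_printoptions(linewidth=260,threshold=99999)
g=np.load('pics/t3.npy').mean(2).astype(int)
print('cols',np.arange(250,282))
for v in range(195,226): print(v,g[v,250:282])
E
```

```text
cols [250 251 252 253 254 255 256 257 258 259 260 261 262 263 264 265 266 267 268 269 270 271 272 273 274 275 276 277 278 279 280 281]
195 [153 154 155 156 157 158 157 157 156 157 158 158 158 158 158 157 157 156 157 158 159 159 157 156 157 157 157 156 155 155 156 157]
196 [153 154 155 156 157 157 157 156 156 157 157 158 157 158 158 157 157 155 156 158 158 159 157 156 156 156 156 156 155 155 157 157]
197 [153 154 155 156 156 157 157 156 156 157 157 157 157 157 156 156 154 153 154 155 156 155 154 153 153 155 156 156 155 155 156 157]
198 [154 154 155 155 154 155 155 153 153 154 155 154 148 143 142 137 133 133 134 132 128 126 125 124 127 143 155 156 155 155 156 157]
199 [154 153 153 146 137 133 129 129 130 129 125 124 119 111 109 106 100 102 102 100  95  93  93  93 103 134 154 155 155 155 156 157]
200 [154 153 146 126 108 102  97  98 100  99  93  93  90  89  89  88  88  88  88  88  87  85  86  87  99 133 154 156 155 155 155 156]
201 [154 153 148 130 102  90  88  88  88  87  86  88  87  88  88  89  90  89  89  89  89  87  87  87  93 128 154 156 155 155 156 156]
202 [154 154 152 136 102  9
[... 2488 characters left out ...]
8 138 143 152 156 156 157 157]
221 [154 154 154 154 142 124 130 139 138 135 137 139 138 140 140 140 143 143 143 146 149 153 157 157 155 154 155 157 157 157 156 157]
222 [154 154 154 155 151 147 150 155 154 152 153 156 156 156 156 156 157 157 156 156 157 158 159 159 156 156 156 158 157 158 157 157]
223 [155 154 154 155 154 154 156 157 156 154 155 157 158 159 158 158 159 159 158 157 157 158 158 158 156 154 155 157 157 159 159 159]
224 [155 154 155 156 156 155 155 156 155 152 153 156 157 159 159 160 161 163 165 161 157 156 152 148 146 142 144 149 149 151 157 159]
225 [156 156 157 161 163 158 153 152 148 144 145 150 151 150 152 157 159 166 173 171 168 169 167 165 164 162 163 165 165 166 169 170]
```

Code on the top picture puts the plaque's centre within about 1 mm of the crystal, and it is square to the plate. Next is the knob.

```bash
python3 -c "
from h import *
plan((.6313,.0146,.245,4.3),(.6313,.0146,.17,4.3))"
```

```text
t 11.78 [ 0.3926 -0.1298  0.2444] [-3.141  0.    -3.068] q [-0.61 -0.25  1.92 -0.    1.47 -2.25] F [ 0.2  0.7 -0.6] op 0.0811
[-24.87  12.64  -0.06] [-0.    -0.    -1.085]
[-24.87  12.64   7.44] [-0.    -0.    -1.085]
```

drive_tool(
  moves=[
    [[0.9, -3, 1.5, 0, 0, 0, -0.12], [0.9, -6, 3, 0, 0, 0, -0.24], [0.9, -9, 4.5, 0, 0, 0, -0.36], [0.9, -12, 6, 0, 0, 0, -0.48], [0.9, -15, 7.5, 0, 0, 0, -0.6], [0.9, -18, 9, 0, 0, 0, -0.72], [0.9, -21, 10.5, 0, 0, 0, -0.84], [0.9, -23.5, 12, 0, 0, 0, -0.96], [0.9, -24.9, 12.6, 0, 0, 0, -1.085], [0.9, -24.9, 12.6, 0, 0, 0, -1.085], [0.9, -24.9, 12.6, 0, 0, 0, -1.085], [0.9, -24.9, 12.6, 0, 0, 0, -1.085]],
  ],
)

```text
time_s: 12.78
tcp_pos: [0.6302, 0.0179, 0.2439]
eef_rot: [3.141, -0.0, -1.98]
contact_force: [-0.5, 0.6, 0.1]
opening: 0.081
grip_force: 0.0
```

drive_tool(
  moves=[
    [[0.9, 0, 0, 0, 0, 0, 0], [0.9, 0, 0, 0, 0, 0, 0], [0.9, 0, 0, 0, 0, 0, 0]],
  ],
)

```text
time_s: 13.03
tcp_pos: [0.6307, 0.0169, 0.2445]
eef_rot: [-3.141, 0.0, -1.98]
contact_force: [-0.2, -0.8, -0.3]
opening: 0.0813
grip_force: 0.0
```

```bash
python3 -c "
from h import *
plan((.6313,.0146,.245,4.3),(.6313,.0146,.17,4.3))"
```

```text
t 13.03 [0.6307 0.0169 0.2445] [-3.141  0.    -1.98 ] q [-0.16  0.27  1.4  -0.    1.47 -2.89] F [-0.2 -0.8 -0.3] op 0.0813
[ 0.19 -0.14 -0.05] [-0.     0.     0.003]
[ 0.19 -0.14  7.45] [-0.     0.     0.003]
```

drive_tool(
  moves=[
    [[0.9, 0.2, -0.15, 2, 0, 0, 0], [0.9, 0.2, -0.15, 4, 0, 0, 0], [0.9, 0.2, -0.15, 6, 0, 0, 0], [0.9, 0.2, -0.15, 7, 0, 0, 0], [0.9, 0.2, -0.15, 7.4, 0, 0, 0], [0.12, 0.2, -0.15, 7.4, 0, 0, 0], [0.12, 0.2, -0.15, 7.4, 0, 0, 0], [0.12, 0.2, -0.15, 7.4, 0, 0, 0], [0.12, 0.2, -0.15, 7.4, 0, 0, 0], [0.12, 0.2, -0.15, 7.4, 0, 0, 0], [0.12, 0.2, -0.15, 7.4, 0, 0, 0]],
  ],
  squeeze=20,
)

```text
time_s: 13.95
tcp_pos: [0.6326, 0.0148, 0.1711]
eef_rot: [-3.139, 0.0, -1.978]
contact_force: [1.3, -0.5, 1.1]
opening: 0.0478
grip_force: 0.7
```

```bash
python3 -c "
from h import *
s=manip.sense();print(s['grip_force'],s['opening'])
c=np.array([.6455,.0988]);r=np.linalg.norm(np.array([.6313,.0146])-c);print(r)
L=[]
for i in range(1,13):
    f=1.32*i/12;a=np.arctan2(.0146-c[1],.6313-c[0])-f
    L.append((c[0]+r*np.cos(a),c[1]+r*np.sin(a),.17,4.3-f))
print(L[-1]);plan(*L)"
```

```text
0.7344608567655087 0.04779962949790721
0.08538899226481127
(np.float64(0.5604100971565783), np.float64(0.09165938139254956), 0.17, 2.9799999999999995)
t 13.95 [0.6326 0.0148 0.1711] [-3.139  0.    -1.978] q [-0.16  0.33  1.48 -0.    1.33 -2.9 ] F [ 1.3 -0.5  1.1] op 0.0478
[0.24 1.03 0.11] [-0.002  0.001  0.115]
[0.31 1.97 0.1 ] [-0.002  0.001  0.225]
[0.28 2.91 0.1 ] [-0.002  0.001  0.335]
[0.14 3.84 0.1 ] [-0.002  0.001  0.445]
[-0.09  4.75  0.1 ] [-0.002  0.001  0.555]
[-0.43  5.62  0.1 ] [-0.002  0.001  0.665]
[-0.86  6.46  0.09] [-0.002  0.001  0.775]
[-1.38  7.24  0.09] [-0.002  0.001  0.885]
[-1.98  7.96  0.09] [-0.002  0.002  0.995]
[-2.65  8.61  0.09] [-0.002  0.002  1.105]
[-3.4   9.19  0.09] [-0.002  0.002  1.215]
[-4.2   9.67  0.09] [-0.002  0.002  1.325]
```

drive_tool(
  moves=[
    [[0.12, 0.15, 0.5, 0.1, 0, 0, 0.057], [0.12, 0.24, 1.0, 0.1, 0, 0, 0.115], [0.12, 0.28, 1.5, 0.1, 0, 0, 0.17], [0.12, 0.31, 2.0, 0.1, 0, 0, 0.225], [0.12, 0.3, 2.45, 0.1, 0, 0, 0.28], [0.12, 0.28, 2.9, 0.1, 0, 0, 0.335], [0.12, 0.21, 3.4, 0.1, 0, 0, 0.39], [0.12, 0.14, 3.85, 0.1, 0, 0, 0.445], [0.12, 0.03, 4.3, 0.1, 0, 0, 0.5], [0.12, -0.09, 4.75, 0.1, 0, 0, 0.555], [0.12, -0.25, 5.2, 0.1, 0, 0, 0.61], [0.12, -0.43, 5.6, 0.1, 0, 0, 0.665]],
  ],
)

```text
time_s: 14.95
tcp_pos: [0.5823, 0.0408, 0.1697]
eef_rot: [-3.14, 0.001, -2.646]
contact_force: [1.1, -1.4, 1.0]
opening: 0.0478
grip_force: 0.9
```

```bash
python3 -c "
from h import *
s=manip.sense();print(s['grip_force'],s['opening'])
c=np.array([.6455,.0988]);r=np.linalg.norm(np.array([.6313,.0146])-c)
L=[]
for i in range(7,13):
    f=1.32*i/12;a=np.arctan2(.0146-c[1],.6313-c[0])-f
    L.append((c[0]+r*np.cos(a),c[1]+r*np.sin(a),.17,4.3-f))
plan(*L)"
```

```text
0.8770463056862354 0.047776190513665204
t 14.95 [0.5823 0.0408 0.1697] [-3.140e+00  1.000e-03 -2.646e+00] q [-0.13  0.22  1.61 -0.    1.31 -2.2 ] F [ 1.1 -1.4  1. ] op 0.0478
[ 0.14  0.92 -0.03] [-0.001  0.001  0.107]
[ 0.22  1.86 -0.03] [-0.001  0.001  0.217]
[ 0.19  2.8  -0.04] [-0.001  0.001  0.327]
[ 0.06  3.73 -0.04] [-0.001  0.001  0.437]
[-0.17  4.64 -0.04] [-0.001  0.001  0.547]
[-0.49  5.52 -0.04] [-0.001  0.001  0.657]
```

drive_tool(
  moves=[
    [[0.12, 0.07, 0.46, 0, 0, 0, 0.055], [0.12, 0.14, 0.92, 0, 0, 0, 0.107], [0.12, 0.19, 1.4, 0, 0, 0, 0.16], [0.12, 0.22, 1.86, 0, 0, 0, 0.217], [0.12, 0.21, 2.33, 0, 0, 0, 0.27], [0.12, 0.19, 2.8, 0, 0, 0, 0.327], [0.12, 0.13, 3.27, 0, 0, 0, 0.38], [0.12, 0.06, 3.73, 0, 0, 0, 0.437], [0.12, -0.05, 4.2, 0, 0, 0, 0.49], [0.12, -0.17, 4.64, 0, 0, 0, 0.547], [0.12, -0.28, 4.95, 0, 0, 0, 0.59], [0.12, -0.32, 5.1, 0, 0, 0, 0.61]],
  ],
)

```text
time_s: 15.95
tcp_pos: [0.5604, 0.0875, 0.1694]
eef_rot: [-3.141, 0.0, 3.028]
contact_force: [0.0, -0.9, 1.4]
opening: 0.0478
grip_force: 0.9
```

```bash
python3 -c "
from h import *
s=manip.sense();print(s['grip_force'],s['opening'])
plan((.5604,.0917,.17,2.98),(.5606,.0955,.17,2.98))"
```

```text
0.8541140332818031 0.04782741277015925
t 15.95 [0.5604 0.0875 0.1694] [-3.141  0.     3.028] q [-0.05  0.19  1.65 -0.    1.3  -1.51] F [ 0.  -0.9  1.4] op 0.0478
[ 0.05  0.41 -0.06] [-0.     0.     0.048]
[ 0.08  0.79 -0.06] [-0.     0.     0.048]
```

Now slow pushes to find the stop.

drive_tool(
  moves=[
    [[0.12, 0.05, 0.15, 0, 0, 0, 0.048], [0.12, 0.05, 0.3, 0, 0, 0, 0.048], [0.12, 0.05, 0.45, 0, 0, 0, 0.048], [0.12, 0.05, 0.45, 0, 0, 0, 0.048]],
  ],
)

```text
time_s: 16.28
tcp_pos: [0.5602, 0.0921, 0.1689]
eef_rot: [-3.142, -0.001, 2.983]
contact_force: [-1.2, -0.8, 0.6]
opening: 0.0479
grip_force: 0.6
```

drive_tool(
  moves=[
    [[0.12, 0, 0.1, 0, 0, 0, 0], [0.12, 0, 0.2, 0, 0, 0, 0], [0.12, 0, 0.2, 0, 0, 0, 0]],
  ],
)

```text
time_s: 16.53
tcp_pos: [0.5606, 0.0941, 0.1688]
eef_rot: [3.142, -0.0, 2.982]
contact_force: [-0.7, -1.2, 0.1]
opening: 0.0479
grip_force: 0.9
```

drive_tool(
  moves=[
    [[0.12, 0, 0.1, 0, 0, 0, 0], [0.12, 0, 0.2, 0, 0, 0, 0], [0.12, 0, 0.2, 0, 0, 0, 0]],
  ],
)

```text
time_s: 16.78
tcp_pos: [0.5608, 0.095, 0.1689]
eef_rot: [-3.14, -0.001, 2.982]
contact_force: [-3.4, -4.5, -0.2]
opening: 0.048
grip_force: 2.9
```

The stop is found, with the force rising at y≈0.095. I'll recentre and grip the knob.

drive_tool(
  moves=[
    [[0.12, 0.03, -0.2, 0, 0, 0, 0], [0.12, 0.03, -0.32, 0, 0, 0, 0], [0.12, 0.03, -0.32, 0, 0, 0, 0], [-0.3, 0.03, -0.32, 0, 0, 0, 0], [-0.3, 0.03, -0.32, 0, 0, 0, 0], [-0.3, 0.03, -0.32, 0, 0, 0, 0], [-0.3, 0.03, -0.32, 0, 0, 0, 0], [-0.3, 0.03, -0.32, 0, 0, 0, 0]],
  ],
  squeeze=50,
)

```text
time_s: 17.45
tcp_pos: [0.5606, 0.0925, 0.1696]
eef_rot: [-3.141, 0.001, 2.982]
contact_force: [-2.2, -3.9, 6.2]
opening: 0.0414
grip_force: 50.5
```

```bash
python3 -c "
from h import *
s=manip.sense();print(s['grip_force'],s['ft_torque'])
plan()"
```

```text
50.50580620765686 [-0.48405037  0.34510829  0.02555067]
t 17.45 [0.5606 0.0925 0.1696] [-3.141e+00  1.000e-03  2.982e+00] q [-0.04  0.19  1.65 -0.    1.3  -1.46] F [-2.2 -3.9  6.2] op 0.0414
```

drive_tool(
  moves=[
    [[-0.3, 0, 0, 0, 0, 0, 0.1], [-0.3, 0, 0, 0, 0, 0, 0.2], [-0.3, 0, 0, 0, 0, 0, 0.3], [-0.3, 0, 0, 0, 0, 0, 0.4], [-0.3, 0, 0, 0, 0, 0, 0.5], [-0.3, 0, 0, 0, 0, 0, 0.6], [-0.3, 0, 0, 0, 0, 0, 0.6]],
  ],
)

```text
time_s: 18.03
tcp_pos: [0.5607, 0.0926, 0.1696]
eef_rot: [3.141, 0.001, 2.377]
contact_force: [-2.2, -2.9, 4.9]
opening: 0.0414
grip_force: 50.6
```

```bash
python3 -c "
from h import *
s=manip.sense();print(s['grip_force'],s['ft_torque'])
plan()"
```

```text
50.57444214820862 [-0.45689189  0.28774465  0.11079879]
t 18.03 [0.5607 0.0926 0.1696] [3.141e+00 1.000e-03 2.377e+00] q [-0.04  0.19  1.65 -0.    1.3  -0.85] F [-2.2 -2.9  4.9] op 0.0414
```

drive_tool(
  moves=[
    [[-0.3, 0, 0, 0, 0, 0, 0.08], [-0.3, 0, 0, 0, 0, 0, 0.16], [-0.3, 0, 0, 0, 0, 0, 0.24]],
  ],
)

```text
time_s: 18.28
tcp_pos: [0.5608, 0.0926, 0.1696]
eef_rot: [3.141, 0.001, 2.138]
contact_force: [-1.5, -2.1, 4.8]
opening: 0.0417
grip_force: 50.5
```

```bash
python3 -c "
from h import *
s=manip.sense();print(s['grip_force'],s['ft_torque'],s['tau'][5])
plan()"
```

```text
50.51422297954559 [-0.43709651  0.25322361  0.18855789] -1.0940158367156982
t 18.28 [0.5608 0.0926 0.1696] [3.141e+00 1.000e-03 2.138e+00] q [-0.04  0.19  1.65 -0.    1.3  -0.61] F [-1.5 -2.1  4.8] op 0.0417
```

drive_tool(
  moves=[
    [[-0.3, 0, 0, 0, 0, 0, 0.08], [-0.3, 0, 0, 0, 0, 0, 0.16], [-0.3, 0, 0, 0, 0, 0, 0.24]],
  ],
)

```text
time_s: 18.53
tcp_pos: [0.5608, 0.0926, 0.1696]
eef_rot: [3.14, 0.001, 1.898]
contact_force: [-0.3, -2.8, 3.3]
opening: 0.0416
grip_force: 50.4
```

```bash
cat > z.py <<'E'
from h import *
s=manip.sense();print('T',s['ft_torque'][2].round(3),'tau6',s['tau'][5].round(3),'yaw',s['eef_rot'][2],'turned',2.982-s['eef_rot'][2],s['time_s'],'F',s['contact_force'].round(1))
E
python3 z.py
```

```text
T 0.207 tau6 -1.082 yaw 1.8981902749912045 turned 1.0838097250087957 18.5333 F [-0.3 -2.8  3.3]
```

drive_tool(
  moves=[
    [[-0.3, 0, 0, 0, 0, 0, 0.08], [-0.3, 0, 0, 0, 0, 0, 0.16]],
  ],
)

```text
time_s: 18.7
tcp_pos: [0.5609, 0.0927, 0.1696]
eef_rot: [3.14, 0.001, 1.738]
contact_force: [-0.7, -1.9, 4.5]
opening: 0.0418
grip_force: 50.4
```

```bash
python3 z.py
```

```text
T 0.234 tau6 -1.081 yaw 1.7382968107420906 turned 1.2437031892579096 18.7 F [-0.7 -1.9  4.5]
```

drive_tool(
  moves=[
    [[-0.3, 0, 0, 0, 0, 0, 0.08], [-0.3, 0, 0, 0, 0, 0, 0.16]],
  ],
)

```text
time_s: 18.87
tcp_pos: [0.5609, 0.0926, 0.1697]
eef_rot: [3.14, 0.0, 1.578]
contact_force: [-2.1, -2.3, 5.3]
opening: 0.0416
grip_force: 50.4
```

```bash
python3 z.py
```

```text
T 0.184 tau6 -1.081 yaw 1.5783151203894987 turned 1.4036848796105015 18.8667 F [-2.1 -2.3  5.3]
```

drive_tool(
  moves=[
    [[-0.3, 0, 0, 0, 0, 0, 0.08], [-0.3, 0, 0, 0, 0, 0, 0.14]],
  ],
)

```text
time_s: 19.03
tcp_pos: [0.561, 0.0926, 0.1696]
eef_rot: [3.14, 0.0, 1.438]
contact_force: [-1.0, -2.2, 5.0]
opening: 0.0415
grip_force: 50.3
```

```bash
python3 z.py
```

```text
T 0.152 tau6 -0.501 yaw 1.4381259240481974 turned 1.5438740759518028 19.0333 F [-1.  -2.2  5. ]
```

drive_tool(
  moves=[
    [[-0.3, 0, 0, 0, 0, 0, 0.07], [-0.3, 0, 0, 0, 0, 0, 0.14]],
  ],
)

```text
time_s: 19.2
tcp_pos: [0.561, 0.0926, 0.1696]
eef_rot: [3.14, 0.0, 1.299]
contact_force: [0.0, -2.9, 5.7]
opening: 0.0416
grip_force: 50.3
```

```bash
python3 z.py
```

```text
T 0.185 tau6 -0.94 yaw 1.2987856660454529 turned 1.6832143339545473 19.2 F [ 0.  -2.9  5.7]
```

drive_tool(
  moves=[
    [[-0.3, 0, 0, 0, 0, 0, 0.08], [-0.3, 0, 0, 0, 0, 0, 0.16]],
  ],
)

```text
time_s: 19.37
tcp_pos: [0.561, 0.0926, 0.1696]
eef_rot: [3.14, -0.0, 1.138]
contact_force: [-0.8, -3.3, 4.9]
opening: 0.0416
grip_force: 50.3
```

```bash
python3 z.py
```

```text
T 0.197 tau6 -1.102 yaw 1.1383046516258675 turned 1.8436953483741327 19.3667 F [-0.8 -3.3  4.9]
```

drive_tool(
  moves=[
    [[-0.3, 0, 0, 0, 0, 0, 0.08], [-0.3, 0, 0, 0, 0, 0, 0.16]],
  ],
)

```text
time_s: 19.53
tcp_pos: [0.5611, 0.0925, 0.1696]
eef_rot: [3.14, -0.001, 0.978]
contact_force: [-0.6, -2.8, 4.2]
opening: 0.0415
grip_force: 50.3
```

```bash
python3 z.py
```

```text
T 0.16 tau6 -1.075 yaw 0.978230789564553 turned 2.003769210435447 19.5333 F [-0.6 -2.8  4.2]
```

drive_tool(
  moves=[
    [[-0.3, 0, 0, 0, 0, 0, 0.08], [-0.3, 0, 0, 0, 0, 0, 0.16]],
  ],
)

```text
time_s: 19.7
tcp_pos: [0.5611, 0.0925, 0.1697]
eef_rot: [3.14, -0.001, 0.818]
contact_force: [-1.2, -3.7, 4.6]
opening: 0.0419
grip_force: 50.4
```

```bash
python3 z.py
```

```text
T 0.227 tau6 -1.048 yaw 0.8183118747687699 turned 2.1636881252312303 19.7 F [-1.2 -3.7  4.6]
```

drive_tool(
  moves=[
    [[-0.3, 0, 0, 0, 0, 0, 0.08], [-0.3, 0, 0, 0, 0, 0, 0.16]],
  ],
)

```text
time_s: 19.87
tcp_pos: [0.5611, 0.0925, 0.1698]
eef_rot: [3.14, -0.001, 0.658]
contact_force: [-0.7, -3.4, 4.6]
opening: 0.0413
grip_force: 50.5
```

```bash
python3 z.py
```

```text
T 0.268 tau6 -1.016 yaw 0.6583233558406765 turned 2.323676644159324 19.8667 F [-0.7 -3.4  4.6]
```

The ramp has begun.

drive_tool(
  moves=[
    [[-0.3, 0, 0, 0, 0, 0, 0.08], [-0.3, 0, 0, 0, 0, 0, 0.16]],
  ],
)

```text
time_s: 20.03
tcp_pos: [0.5612, 0.0924, 0.1698]
eef_rot: [3.14, -0.001, 0.498]
contact_force: [-0.4, -3.1, 5.1]
opening: 0.0418
grip_force: 50.5
```

```bash
python3 z.py
```

```text
T 0.272 tau6 -0.981 yaw 0.498439245317968 turned 2.483560754682032 20.0333 F [-0.4 -3.1  5.1]
```

drive_tool(
  moves=[
    [[-0.3, 0, 0, 0, 0, 0, 0.06], [-0.3, 0, 0, 0, 0, 0, 0.12]],
  ],
)

```text
time_s: 20.2
tcp_pos: [0.5612, 0.0924, 0.1698]
eef_rot: [3.14, -0.002, 0.379]
contact_force: [0.2, -4.2, 5.1]
opening: 0.0414
grip_force: 50.6
```

```bash
python3 z.py
```

```text
T 0.329 tau6 -0.6 yaw 0.3794329527884983 turned 2.602567047211502 20.2 F [ 0.2 -4.2  5.1]
```

drive_tool(
  moves=[
    [[-0.3, 0, 0, 0, 0, 0, 0.06], [-0.3, 0, 0, 0, 0, 0, 0.12]],
  ],
)

```text
time_s: 20.37
tcp_pos: [0.5612, 0.0923, 0.1698]
eef_rot: [3.14, -0.002, 0.259]
contact_force: [-0.3, -3.3, 5.0]
opening: 0.0415
grip_force: 50.7
```

```bash
python3 z.py
```

```text
T -0.018 tau6 -0.976 yaw 0.25898853641448905 turned 2.723011463585511 20.3667 F [-0.3 -3.3  5. ]
```

The torque fell from 0.33 to −0.02, so the click is happening. I'll ease through it by 0.06 rad.

drive_tool(
  moves=[
    [[-0.3, 0, 0, 0, 0, 0, 0.06]],
  ],
)

```text
time_s: 20.45
tcp_pos: [0.5612, 0.0923, 0.1698]
eef_rot: [3.14, -0.002, 0.199]
contact_force: [-0.4, -4.2, 5.2]
opening: 0.0415
grip_force: 50.7
```

```bash
python3 z.py
```

```text
T -0.112 tau6 -1.044 yaw 0.19870028438683418 turned 2.783299715613166 20.45 F [-0.4 -4.2  5.2]
```

Clicked: the torque is at its −0.11 trough. Letting go and lifting.

drive_tool(
  moves=[
    [[0.3, 0, 0, 0, 0, 0, 0], [0.6, 0, 0, 0, 0, 0, 0], [0.6, 0, 0, 0, 0, 0, 0], [0.6, 0, 0, 0, 0, 0, 0], [0.6, 0, 0, 0, 0, 0, 0], [0.6, 0, 0, -1, 0, 0, 0], [0.6, 0, 0, -3, 0, 0, 0], [0.6, 0, 0, -6, 0, 0, 0], [0.6, 0, 0, -9, 0, 0, 0], [0.6, 0, 0, -12, 0, 0, 0], [0.6, -3, 0, -13, 0, 0, 0], [0.6, -6, 0, -13, 0, 0, 0]],
  ],
)

```text
time_s: 21.45
tcp_pos: [0.5033, 0.0806, 0.3034]
eef_rot: [3.14, -0.007, 0.203]
contact_force: [0.1, -0.5, 0.3]
opening: 0.0685
grip_force: 0.0
```

drive_tool(
  moves=[
    [[0.6, -3, 4, 0, 0, 0, 0], [0.6, -6, 7, 0, 0, 0, 0], [0.6, -9, 10, 0, 0, 0, 0], [0.6, -11, 14, 0, 0, 0, 0], [0.6, -11, 17, 0, 0, 0, 0], [0.6, -11, 18, 0, 0, 0, 0], [0.6, -11, 18, 0, 0, 0, 0], [0.6, -11, 18, 0, 0, 0, 0]],
  ],
)

```text
time_s: 22.12
tcp_pos: [0.4299, -0.1177, 0.2994]
eef_rot: [-3.141, -0.0, 0.2]
contact_force: [0.1, 0.5, -0.6]
opening: 0.0685
grip_force: 0.0
```

```bash
python3 - <<'E'
from h import *
plan()
snap('top','t4');im=np.load('pics/t4.npy');g=im.mean(2)
m=(g<60).astype(np.uint8);m[:, :245]=0;m[:,310:]=0;m[:160]=0;m[225:]=0
n,l,s,c=cv2.connectedComponentsWithStats(m)
for i in range(1,n):
    if s[i,4]>20: print(s[i],c[i],at_z('top',*c[i],.231))
E
```

```text
t 22.12 [ 0.4299 -0.1177  0.2994] [-3.141 -0.     0.2  ] q [-0.54 -0.19  1.77  0.    1.56  0.84] F [ 0.1  0.5 -0.6] op 0.0685
[254 196  17  17 199] [261.80904523 204.19095477] [0.557063   0.09222049 0.231     ]
```

```bash
python3 -c "
from h import *
print(manip.finish_job())"
```

```text
the job is handed in; nothing more can be done
None
```

The plaque lies on the crystal, centred to about 1 mm, with the pressure arm home on its stop; I turned the knob to its first click, let go, and handed the job in at about 22 s with the robot clear.

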